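# Tip the drained tube rack onto its feet and push it home against the bench stop

## Robot

A 6-joint arm with a two-finger parallel gripper is mounted at the origin on the work surface. World frame = base frame: x ahead of the robot, y to its left, z up, the work surface at z = 0. Lengths are in m, angles in rad, forces in N, time in s.
With the tool pointing down it reaches from about 0.3 to 0.775 m from the base axis. Payload 14.6 kg.
Tool frame: the origin (TCP) lies on the centre line of the jaws, within the pads' length; the fingertips stand 14 mm ahead of it and the grasp point (between the pads) lies 5 mm behind it; x points along the fingers, z is the direction in which the jaws open and shut, and the axes are right-handed (so a half turn about x gives the same grasp; the last joint's range is limited). The gripper opens to 85 mm and grips with 20 to 120 N. Pads are 22 mm wide; open, the fingers measure 114 mm over their backs; the gripper's body (76 mm by 85 mm) begins 54 mm behind the grasp point. The pads swing forward as they close: fully open they stand 13 mm farther back than shut.
Start: joints at [-1.191, 0.3, 1.521, -0, 1.321, -0.067], TCP at [0.238, -0.496, 0.245] pointing down, gripper open.
Joint ranges: [-3.03, 3.03], [-0.79, 2.21], [0.23, 2.52], [-1.04, 4.18], [0, 3.07], [-2.55, 2.55]. Speed limits (rad/s): [2.22, 2.22, 2.57, 3.14, 3.14, 3.14].

## Interface

Orientations are given as a rotation vector (axis times angle).
In Python, from plant import r, camera, camera_model gives the robot as it stands.
- The arm moves only by the shell command python3 -m crank 'ROWS'. ROWS is JSON, a list that holds one entry, the list of rows, each a list of 7 numbers: the opening in per cent of the stroke, from 0 (shut) to 100 (fully open), then the shift along the tool's x, y, z in units of 40 mm (1.0 is 40 mm), then the turn, a rotation vector about the tool's x, y, z in units of 5 degrees (1.0 is 5 degrees). In form: [[[hand, tx, ty, tz, rx, ry, rz], ...]]. A call has 1 to 20 rows; each row is the pose to reach, as a shift and turn from the pose measured when the call began, along the tool's axes at that moment; what a row does not reach only later rows make up. A row lasts 1/12 s, in which the tool goes at most 41.7 mm and 7.16 degrees, less where a joint would pass 70% of its speed; a pose out of reach is approached as far as the arm can. A call with a gripper value outside its range is refused whole. The fingers move at their own pace and stop on an object; the grip force is fixed at half the most. Time passes only in rows, so rows that repeat a pose let the fingers close. It gives the time, the measured TCP pose, the force and the opening at its end, in the units of the state.
- r.state(): the state, without advancing time (a new reading comes with each control period).
- camera(name): name is "scene" or "side" or "wrist"; returns the picture (400x640x3 uint8, red, green, blue); there is no depth.
- camera_model(name): a dict with "fx", "fy", "cx", "cy" (pixels), "R" (3x3) and "t" (3): a world point X has camera coordinates R X + t. Camera axes: x right, y down, z forward; pixel columns grow to the right and rows downward; lengths in m; the calibration is good to about 2 mm. The wrist camera is an equidistant fisheye: a pixel r from the principal point sees the ray r / f radians off the axis. A picture is of the moment at which its call begins: read the wrist's pose just before it. camera_model takes no time and is no camera call; for the wrist camera it gives the pose at the moment of the call.
- r.hand_in(): hands the job in, once; it reports no verdict.
The state is a dict: "time_s": time; "qpos": joint angles; "joint_velocities": joint speeds; "effort": joint torques, N m; "eef_pos": TCP position; "eef_rot": TCP orientation; "contact_force": force on the tool from outside, world axes, zero at the start; "ft_torque": the same for the moment, N m; "width": finger opening in m.
Only numpy, scipy, OpenCV 4.12 (cv2) and the standard library are available. Lean on these libraries where they do the work, as an engineer would, in place of code of your own. Each camera call takes 0.05 s, during which the arm holds its last target. There are 200 camera calls.

## Task

The pink tube rack was left standing on its end to drain. Push it over towards the aluminium bench stop so that it lies on its white feet with the wells facing up, then push it along the bench until its leading end sits square and flush against the stop. Only push the rack, never pick it up, and leave the amber jar, the white carton and the marker where they are.

Things in the scene. Friction and masses are not known exactly. Their poses are not given: they have to be found in the camera images.
- rack: pink tube rack, 200 x 85 x 50 mm, 0.18 to 0.35 kg, loose, empty. Dark wells on one 200 x 85 mm face, four white feet on the opposite one (6 mm, within the 50). At the start it stands on one 85 x 50 mm end. Origin: centre of that end. z: along its length to the other end (up at the start). x: from wells to feet (at the start level, roughly towards the stop; down once it lies on its feet). y: across its width
- rack_nose (a point): centre of the rack's other end face: 200 mm above the bench at the start, 25 mm above it when the rack lies on its feet, where it is the end that leads towards the stop; axes as the rack's
- stop: straight aluminium bar fixed to the bench, 220 mm long, 16 mm thick, 22 mm high. Origin: centre of its underside. Its y axis runs along the bar; its x axis is level, square to the bar, and points away from the side where the rack is
- stop_face (a point): middle of the bottom edge of the stop's long face towards the rack (8 mm from the bar's middle line, at bench height); axes as the stop's. At the start the rack's middle is 280 to 335 mm in front of this face; tipped over, its leading end lies some 50 to 120 mm short of it
- jar: closed amber glass jar with a blue cap, 48 mm diameter, 85 mm high, standing; origin at the centre of its underside. Leave alone
- carton: plain white carton, 55 x 55 mm, 110 mm high, standing; origin at the centre of its underside. Leave alone
- marker: white and blue marker pen lying on the bench, 130 mm long, 14 mm high; origin at its middle on the bench, x along the pen. Leave alone
Things that resemble listed ones, but are neither listed nor needed, are in the scene too. Of the things that look like the rack, the largest one is meant. Several things look just like the stop: the one meant starts farthest to the robot's right.

How it is judged:
On the way, in this order (a step that is already met when the one before it is completed fails the run):
1. the rack lies on its feet, wells up (angle between rack's own x axis and vertical above 3.05 rad and height (world z) of rack_nose below 0.03 m and linear speed of rack below 0.05 m/s), for 0.2 s.
2. the rack's leading end is flush against the stop (angle between rack's own x axis and vertical above 3.05 rad and x of rack_nose in the frame of stop_face between -0.005 and 0.005 m and y of rack_nose in the frame of stop_face between -0.067 and 0.067 m and angle between the z axis of rack and the x axis of stop, either way round below 0.06 rad), for 0.2 s.
At the end, for the whole second after the job is handed in: The rack rests on its feet, wells up (level within 0.09 rad), leading end within 5 mm of the stop's face, square to it within 0.06 rad, within 67 mm of the bar's middle; jar, carton and marker not tipped and within 20 mm of their starts (all of step 2 and height (world z) of each of rack, rack_nose below 0.03 m and linear speed of rack below 0.01 m/s and distance of each of jar, carton, marker from where it was at the start of the episode below 0.02 m and angle between each of jar, carton, marker's own z axis and vertical below 0.15 rad); the robot touches nothing.
It fails at once if the rack is lifted or carried (the end it stood on rises more than 50 mm off the bench) (height (world z) of rack above 0.05 m).
It fails at once if the rack is tipped the wrong way, onto its wells (angle between rack's own x axis and vertical below 0.7 rad).
It fails at once if the jar, carton or marker is moved more than 20 mm or knocked over (distance of any of jar, carton, marker from where it was at the start of the episode above 0.02 m or angle between any of jar, carton, marker's own z axis and vertical above 0.3 rad).
It also fails if it takes over 43 s, if anything falls off the work surface, if the arm or the gripper's body presses on something with over 40 N, if the wrist force passes 120 N, or if a joint passes its speed limit or range.

## Working session

There is one attempt and no reset: what is moved stays moved. The work goes in short steps, Python scripts to look and compute and a shell command to move; the robot and the scene stay as the last step left them, time stands still between calls to the robot, and variables do not carry over. Pictures are saved under pics/ and viewed, about 8 in all and at most 12, crops included, and the job is handed in when it is done.

```bash
mkdir -p pics; ls
python3 - <<'E'
from plant import r,camera,camera_model
import cv2,numpy as np
for n in("scene","side"):
    cv2.imwrite(f"pics/{n}0.png",camera(n)[:,:,::-1]); m=camera_model(n); print(n,m)
s=r.state();print(s["time_s"],s["eef_pos"],s["eef_rot"])
E
```

```text
pics
scene {'fx': 517.1027575580068, 'fy': 517.1027575580068, 'cx': 314.7557562611963, 'cy': 199.48615775292265, 'R': array([[-0.80647552,  0.59123998, -0.00570228],
       [ 0.50656397,  0.68593579, -0.522384  ],
       [-0.30494291, -0.42417847, -0.8526913 ]]), 't': array([ 0.43238533, -0.19870821,  1.33451827])}
side {'fx': 386.6828065441652, 'fy': 386.6828065441652, 'cx': 320.51070325938974, 'cy': 199.45582790899306, 'R': array([[ 0.98674746, -0.16045195, -0.02417889],
       [-0.11058085, -0.5559006 , -0.82386067],
       [ 0.11874899,  0.81561614, -0.56627642]]), 't': array([-0.55064732,  0.16336774,  0.91609169])}
0.1 [ 0.23757545 -0.49583036  0.24478282] [ 0.87470512  1.38892828 -0.87370556]
```

View pics/scene0.png

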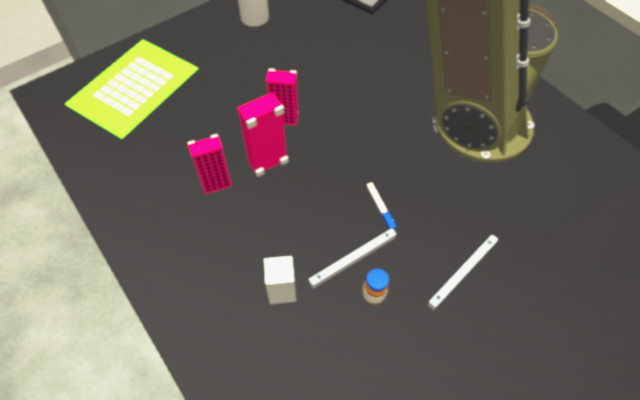

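View pics/side0.png

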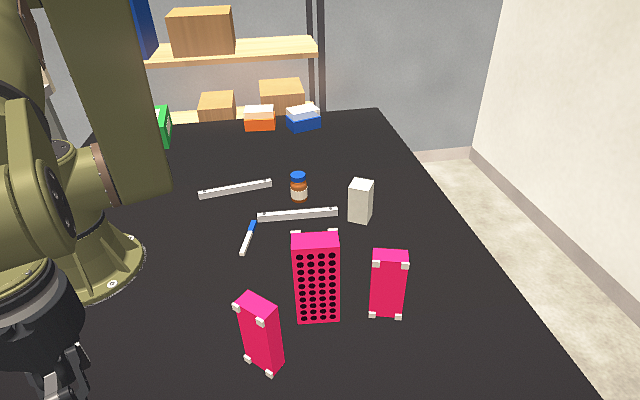

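The rack is the big one at scene (265,135), with its feet towards the stop at (352,258) and its wells towards −y. Small racks stand on both sides at (210,165) and (283,97). The marker is at (380,205), the jar at (376,285) and the carton at (280,280). Next I'll enlarge both views.

```bash
cat > h.py <<'E'
import numpy as np
from plant import r,camera,camera_model
def px2w(n,u,v,z):
    m=camera_model(n);R,t=np.array(m["R"]),np.array(m["t"])
    d=R.T@np.array([(u-m["cx"])/m["fx"],(v-m["cy"])/m["fy"],1]);c=-R.T@t
    return c+d*(z-c[2])/d[2]
E
python3 - <<'E'
import cv2
a=cv2.imread("pics/scene0.png")[60:320,180:420];b=cv2.imread("pics/side0.png")[160:385,185:425]
cv2.imwrite("pics/c1.png",cv2.resize(a,None,fx=2.3,fy=2.3,interpolation=2));cv2.imwrite("pics/c2.png",cv2.resize(b,None,fx=2.5,fy=2.5,interpolation=2))
E
```

```text
(no output)
```

View pics/c1.png

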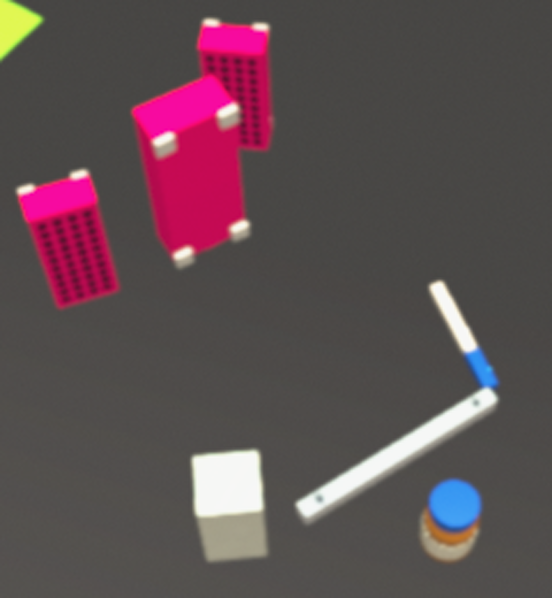

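View pics/c2.png

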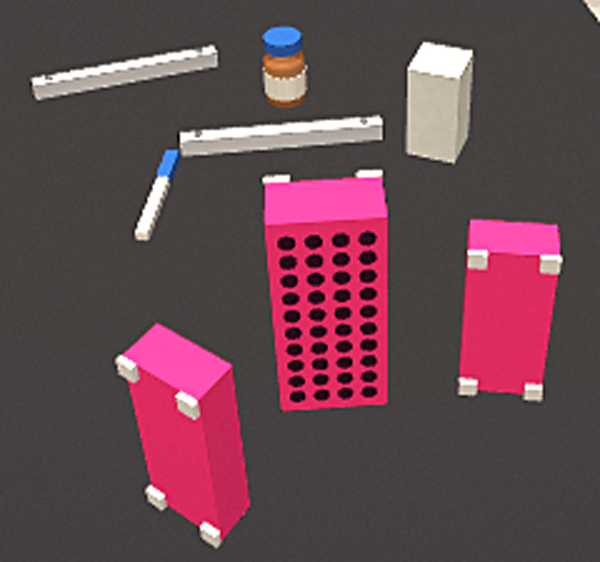

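Run:
```python
from h import *
A=lambda u,v,z:px2w("scene",180+u/2.3,60+v/2.3,z)[:2]
B=lambda u,v,z:px2w("side",185+u/2.5,160+v/2.5,z)[:2]
np.set_printoptions(precision=4,suppress=True)
P=lambda n,*p:print(n,*p,"dir",np.degrees(np.arctan2(*(p[1]-p[0])[::-1])),"len",np.linalg.norm(p[1]-p[0]),"mid",(p[0]+p[1])/2)
P("stop rackside top A",A(297,502,.022),A(487,389,.022))
P("stop far top A",A(307,514,.022),A(497,400,.022))
P("stop bottom B",B(181,156,0),B(383,138,0))
P("stop top B",B(181,140,.022),B(382,123,.022))
P("rack wells bot B",B(282,410,0),B(387,404,0))
P("rack wells top B",B(264,223,.2),B(388,218,.2))
P("rack wells top A",A(132,112,.2),A(206,77,.2))
P("rack foot-side top A",A(152,143,.2),A(238,106,.2))
P("foot bottoms A",A(183,266,0),A(240,238,0))
P("right small bottom (feet) B",B(460,397,0),B(543,401,0))
P("right small top wells B",B(471,221,.16),B(558,225,.16))
P("left small feet bot B",B(148,505,0),B(212,548,0))
P("left small top back B",B(155,323,.16),B(232,366,.16))
P("right small wells bot A",A(60,307,0),A(118,290,0))
P("left small wells bot A",A(240,147,0),A(270,150,0))
P("marker A",A(437,284,.007),A(490,384,.007))
P("marker B",B(141,238,.007),B(171,151,.007))
P("carton top A",A(192,457,.11),A(259,451,.11));P("carton top A2",A(198,517,.11),A(263,513,.11))
P("jar cap A",A(455,503,.085),A(455,504,.085))
```

```text
stop rackside top A [0.618  0.0918] [0.4016 0.1058] dir 176.2840599964371 len 0.21682784590508825 mid [0.5098 0.0988]
stop far top A [0.6175 0.1067] [0.4017 0.1206] dir 176.29766211148387 len 0.21626436686805686 mid [0.5096 0.1137]
stop bottom B [0.4015 0.1022] [0.6224 0.0921] dir -2.639615103065856 len 0.22115946548785564 mid [0.5119 0.0972]
stop top B [0.404  0.1013] [0.6209 0.0901] dir -2.9501483094988004 len 0.2171538135021172 mid [0.5124 0.0957]
rack wells bot B [ 0.472  -0.2467] [ 0.5555 -0.256 ] dir -6.365847122581887 len 0.08398176725559474 mid [ 0.5138 -0.2514]
rack wells top B [ 0.4711 -0.2481] [ 0.5548 -0.2589] dir -7.345963368857942 len 0.08432425477767175 mid [ 0.513  -0.2535]
rack wells top A [ 0.5556 -0.25  ] [ 0.4765 -0.2454] dir 176.67651651512796 len 0.07927230722426998 mid [ 0.516  -0.2477]
rack foot-side top A [ 0.5605 -0.2076] [ 0.4726 -0.1976] dir 173.53781251296195 len 0.08849885188429464 mid [ 0.5166 -0.2026]
foot bottoms A [ 0.5531 -0.2029] [ 0.4844 -0.197 ] dir 175.08565090145922 len 0.06897351821445824 mid [ 0.5187 -0.1999]
right small bottom (feet) B [ 0.6
[... 592 characters left out ...]
 [ 0.6535 -0.2266]
left small wells bot A [ 0.4134 -0.3002] [ 0.3888 -0.2766] dir 136.17875549445597 len 0.03407672079472684 mid [ 0.4011 -0.2884]
marker A [ 0.356  -0.0234] [0.3889 0.0983] dir 74.89661987099882 len 0.12607962970724876 mid [0.3724 0.0375]
marker B [ 0.3604 -0.0296] [0.3916 0.1039] dir 76.85553444171376 len 0.13710957954908135 mid [0.376  0.0372]
carton top A [0.6867 0.036 ] [0.6374 0.0653] dir 149.23341188696847 len 0.057391713935796194 mid [0.662  0.0506]
carton top A2 [0.7127 0.0846] [0.6672 0.1138] dir 147.38194670505155 len 0.054018315286157005 mid [0.6899 0.0992]
jar cap A [0.5243 0.1949] [0.5248 0.1956] dir 50.11066051722655 len 0.000920305786346661 mid [0.5246 0.1953]
```

```bash
cat >> h.py <<'E'
from scipy.spatial.transform import Rotation as Ro
def rel(p,ang):
    s=r.state();C=Ro.from_rotvec(s["eef_rot"]).as_matrix()
    z=np.array([np.cos(np.radians(ang)),np.sin(np.radians(ang)),0])
    if z@C[:,2]<0:z=-z
    x=np.array([0,0,-1.]);T=np.c_[x,np.cross(z,x),z]
    return (C.T@(np.array(p)-s["eef_pos"])/.04).round(3),(np.degrees(Ro.from_matrix(C.T@T).as_rotvec())/5).round(3)
E
python3 - <<'E'
from h import *
print(Ro.from_rotvec(r.state()["eef_rot"]).as_matrix().round(3),r.state()["width"])
for p in [(.505,-.31,.245),(.505,-.31,.17)]: print(*rel(p,-5.5))
E
```

```text
[[-0.     0.902  0.432]
 [ 0.001  0.432 -0.902]
 [-1.     0.    -0.001]] 0.0854122898580013
[-4.000e-03  8.037e+00 -1.301e+00] [-1.178e+01 -1.100e-02 -7.000e-03]
[ 1.871  8.037 -1.299] [-1.178e+01 -1.100e-02 -7.000e-03]
```

```bash
python3 -m crank '[[[55,0,0.8,-0.13,-1.2,0,0],[55,0,1.6,-0.26,-2.4,0,0],[55,0,2.4,-0.4,-3.6,0,0],[55,0,3.2,-0.52,-4.8,0,0],[55,0,4,-0.65,-6,0,0],[55,0,4.8,-0.78,-7.2,0,0],[55,0,5.6,-0.9,-8.4,0,0],[55,0,6.4,-1.04,-9.6,0,0],[55,0,7.2,-1.16,-10.8,0,0],[55,0,8.07,-1.26,-11.78,0,0],[55,0,8.07,-1.26,-11.78,0,0],[55,0.6,8.07,-1.26,-11.78,0,0],[55,1.2,8.07,-1.26,-11.78,0,0],[55,1.87,8.07,-1.26,-11.78,0,0],[55,1.87,8.07,-1.26,-11.78,0,0],[55,1.87,8.07,-1.26,-11.78,0,0]]]'
python3 - <<'E'
from h import *
import cv2
print(*rel((.515,-.262,.17),-5.5)); print(*rel((.52,-.2,.17),-5.5))
a=camera("side")[130:390,130:500,::-1]; cv2.imwrite("pics/s1.png",cv2.resize(a,None,fx=2,fy=2))
E
```

```text
time_s: 1.43
eef_pos: [0.5064, -0.3107, 0.1695]
eef_rot: [0.078, 1.572, -0.074]
contact_force: [1.1, 0.3, 0.9]
width: 0.0468
[-0.011  1.233  0.096] [-0.004 -0.031 -0.025]
[-0.008  2.788  0.072] [-0.004 -0.031 -0.025]
```

View pics/s1.png

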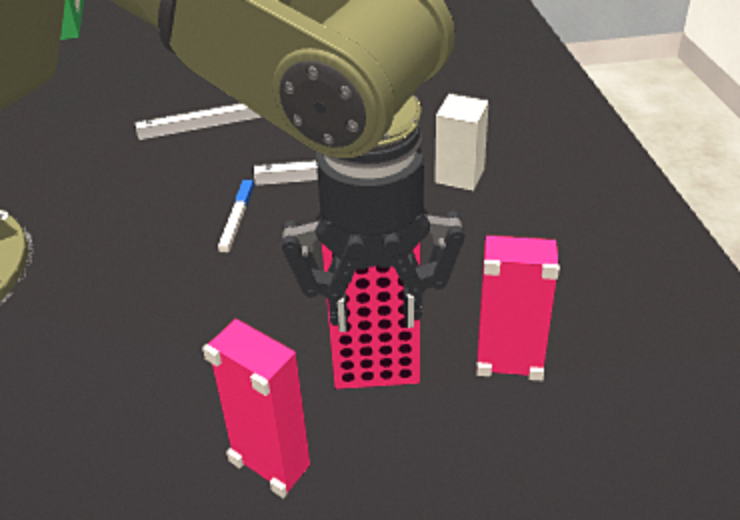

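The open gripper is centred on the rack's wells face, and the small racks are clear. I'll push slowly to tip it.

```bash
python3 -m crank '[[[55,0,0.4,0.1,0,0,0],[55,0,0.7,0.1,0,0,0],[55,0,0.9,0.1,0,0,0],[55,0,1.05,0.1,0,0,0],[55,0,1.2,0.1,0,0,0],[55,0,1.35,0.1,0,0,0],[55,0,1.5,0.1,0,0,0],[55,0,1.65,0.1,0,0,0],[55,0,1.8,0.1,0,0,0],[55,0,1.95,0.1,0,0,0],[55,0,2.1,0.1,0,0,0],[55,0,2.25,0.1,0,0,0],[55,0,2.4,0.1,0,0,0]]]'
python3 - <<'E'
from h import *
import cv2
a=camera("side")[130:390,130:500,::-1]; cv2.imwrite("pics/s2.png",cv2.resize(a,None,fx=2,fy=2))
E
```

```text
time_s: 2.57
eef_pos: [0.5203, -0.2153, 0.171]
eef_rot: [0.076, 1.57, -0.075]
contact_force: [0.1, -0.5, 0.1]
width: 0.0472
```

View pics/s2.png

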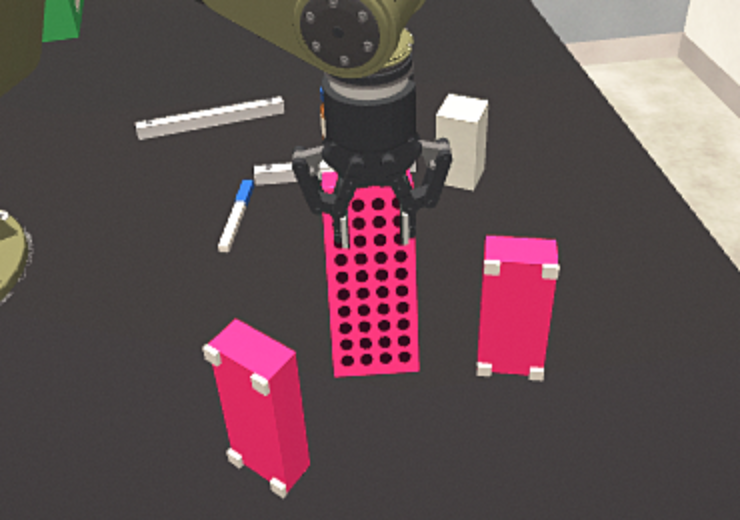

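The rack is tilted and close to its balance point (force about 0.5 N), so I'll push a little farther.

```bash
python3 -m crank '[[[55,0,0.15,0,0,0,0],[55,0,0.3,0,0,0,0],[55,0,0.45,0,0,0,0],[55,0,0.6,0,0,0,0],[55,0,0.7,0,0,0,0],[55,0,0.7,0,0,0,0],[55,0,0.7,0,0,0,0],[55,0,0.7,0,0,0,0],[55,-0.7,0.7,0,0,0,0],[55,-1.4,0,0,0,0,0],[55,-1.4,-1,0,0,0,0],[55,-1.4,-2,0,0,0,0],[55,-1.4,-2.6,0,0,0,0],[55,-1.4,-2.6,0,0,0,0]]]'
python3 - <<'E'
from h import *
import cv2
b=camera("scene")[60:320,180:420,::-1]
a=camera("side")[130:390,130:500,::-1]
cv2.imwrite("pics/s3.png",np.hstack([cv2.resize(b,None,fx=1.6,fy=1.6),cv2.resize(a,None,fx=1.1,fy=1.6)])[:, :790])
cv2.imwrite("pics/s3a.png",cv2.resize(a,None,fx=2,fy=2,interpolation=2)); cv2.imwrite("pics/s3b.png",cv2.resize(b,None,fx=2.3,fy=2.3,interpolation=2))
E
```

```text
time_s: 3.78
eef_pos: [0.5092, -0.3225, 0.2266]
eef_rot: [0.079, 1.57, -0.078]
contact_force: [-0.4, 0.2, 1.1]
width: 0.0471
```

View pics/s3a.png

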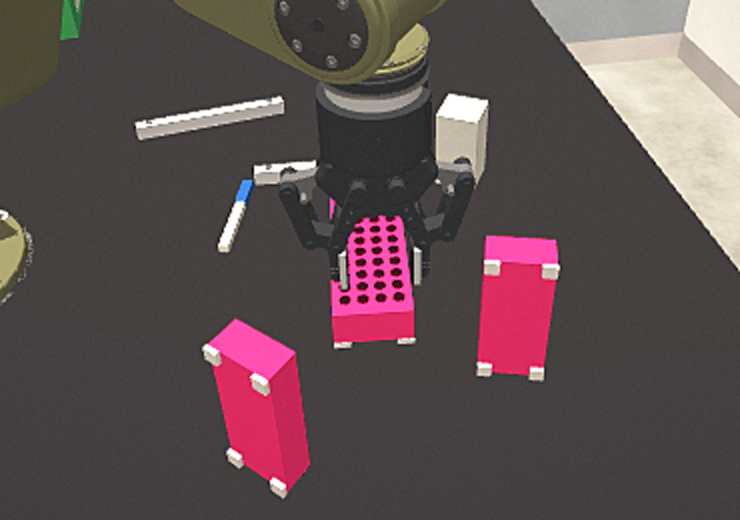

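The rack lies on its feet with wells up. The lower edge of its trailing end runs from (333,347) to (414,342) in the crop.

Run:
```python
from h import *
B=lambda u,v,z:px2w("side",130+u/2,130+v/2,z)[:2]
a,b=B(333,347,0),B(414,342,0);c,d=B(331,316,.05),B(413,310,.05)
print(a,b,np.degrees(np.arctan2(*(b-a)[::-1])),c,d,np.degrees(np.arctan2(*(d-c)[::-1])))
m=((a+b+c+d)/4);print(m)
for p in [(m[0]-.003,m[1]-.06,.2266),(m[0]-.003,m[1]-.06,.027),(m[0],m[1]-.011,.027)]:print(p,*rel(p,-3.2))
```

```text
[ 0.47519295 -0.1945608 ] [ 0.56026604 -0.20338935] -5.924724461232636 [ 0.47581688 -0.19748735] [ 0.55897208 -0.20468996] -4.950399795707857
[ 0.51756199 -0.20003186]
(np.float64(0.5145619891445959), np.float64(-0.26003186382020915), 0.2266) [ 1.000e-03  1.476e+00 -3.000e-02] [-0.479 -0.009 -0.017]
(np.float64(0.5145619891445959), np.float64(-0.26003186382020915), 0.027) [ 4.991  1.469 -0.025] [-0.479 -0.009 -0.017]
(np.float64(0.517561989144596), np.float64(-0.21103186382020914), 0.027) [ 4.993  2.695 -0.07 ] [-0.479 -0.009 -0.017]
```

```bash
python3 -m crank '[[[55,0,0.8,0,-0.48,0,0],[55,0.8,1.47,-0.03,-0.48,0,0],[55,1.6,1.47,-0.03,-0.48,0,0],[55,2.4,1.47,-0.03,-0.48,0,0],[55,3.2,1.47,-0.03,-0.48,0,0],[55,4,1.47,-0.03,-0.48,0,0],[55,4.6,1.47,-0.03,-0.48,0,0],[55,5,1.47,-0.03,-0.48,0,0],[55,5,1.47,-0.03,-0.48,0,0],[55,5,1.47,-0.03,-0.48,0,0],[55,5,1.8,-0.03,-0.48,0,0],[55,5,2.1,-0.04,-0.48,0,0],[55,5,2.3,-0.05,-0.48,0,0],[55,5,2.5,-0.06,-0.48,0,0],[55,5,2.65,-0.06,-0.48,0,0],[55,5,2.8,-0.06,-0.48,0,0]]]'
python3 - <<'E'
from h import *
print(*rel((.518,-.13,.027),-3.2));print(*rel((.520,-.113,.027),-3.2))
E
```

```text
time_s: 5.22
eef_pos: [0.5188, -0.2064, 0.0273]
eef_rot: [0.044, 1.57, -0.043]
contact_force: [0.4, -3.3, 1.6]
width: 0.0472
[ 0.009  1.906 -0.126] [ 0.005  0.004 -0.009]
[ 0.009  2.333 -0.099] [ 0.005  0.004 -0.009]
```

Contact made at 3.3 N. Now the main push, stopping short of the stop.

```bash
python3 -m crank '[[[55,0,0.12,0,0,0,0],[55,0,0.24,0,0,0,0],[55,0,0.36,0,0,0,0],[55,0,0.48,0,0,0,0],[55,0,0.6,0,0,0,0],[55,0,0.72,0,0,0,0],[55,0,0.84,0,0,0,0],[55,0,0.96,0,0,0,0],[55,0,1.08,0,0,0,0],[55,0,1.2,0,0,0,0],[55,0,1.32,0,0,0,0],[55,0,1.44,0,0,0,0],[55,0,1.56,0,0,0,0],[55,0,1.68,0,0,0,0],[55,0,1.8,0,0,0,0],[55,0,1.9,0,0,0,0],[55,0,2.0,0,0,0,0]]]'
python3 - <<'E'
from h import *
import cv2
a=camera("scene")[140:300,250:430,::-1]; cv2.imwrite("pics/s4.png",cv2.resize(a,None,fx=3.6,fy=3.6,interpolation=2))
E
```

```text
time_s: 6.63
eef_pos: [0.5232, -0.1261, 0.0273]
eef_rot: [0.044, 1.57, -0.043]
contact_force: [-0.1, -3.8, 2.1]
width: 0.0473
```

View pics/s4.png

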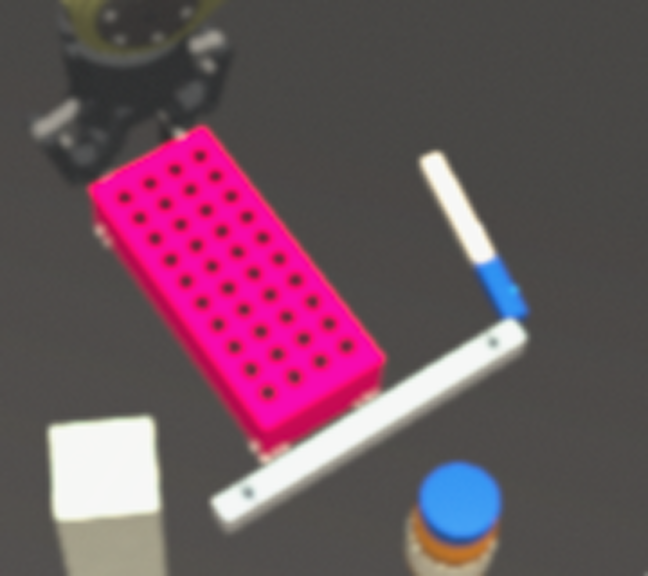

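The rack is nearly square to the stop, about 10 mm short, and clear of the carton and marker. I'll close the gap slowly.

```bash
python3 -m crank '[[[55,0,0.05,0,0,0,0],[55,0,0.1,0,0,0,0],[55,0,0.15,0,0,0,0],[55,0,0.2,0,0,0,0],[55,0,0.24,0,0,0,0],[55,0,0.27,0,0,0,0]]]'
```

```text
time_s: 7.18
eef_pos: [0.5239, -0.1165, 0.0275]
eef_rot: [0.041, 1.569, -0.045]
contact_force: [-3.1, -30.2, 1.5]
width: 0.047
```

Force rose to 30 N, so the rack is seated against the stop. I'll hold briefly, back off and check.

```bash
python3 -m crank '[[[55,0,0,0,0,0,0],[55,0,0.01,0,0,0,0],[55,0,0.01,0,0,0,0],[55,0,0.01,0,0,0,0]]]'; python3 -m crank '[[[55,0,-0.3,0,0,0,0],[55,0,-0.8,0,0,0,0],[55,0,-1.5,0,0,0,0],[55,-0.7,-2.2,0,0,0,0],[55,-1.5,-2.8,0,0,0,0],[55,-2.3,-3.2,0,0,0,0],[55,-3.1,-3.2,0,0,0,0],[55,-3.9,-3.2,0,0,0,0],[55,-3.9,-3.2,0,0,0,0],[55,-3.9,-3.2,0,0,0,0]]]'
python3 - <<'E'
from h import *
import cv2
a=camera("scene")[140:300,250:430,::-1]; cv2.imwrite("pics/s5.png",cv2.resize(a,None,fx=3.6,fy=3.6,interpolation=2))
E
```

```text
time_s: 7.52
eef_pos: [0.5238, -0.1166, 0.0274]
eef_rot: [0.041, 1.57, -0.045]
contact_force: [-0.3, -10.2, -0.1]
width: 0.0469
time_s: 8.35
eef_pos: [0.5171, -0.2444, 0.1852]
eef_rot: [0.04, 1.567, -0.046]
contact_force: [-0.7, 0.7, -0.8]
width: 0.0464
```

View pics/s5.png

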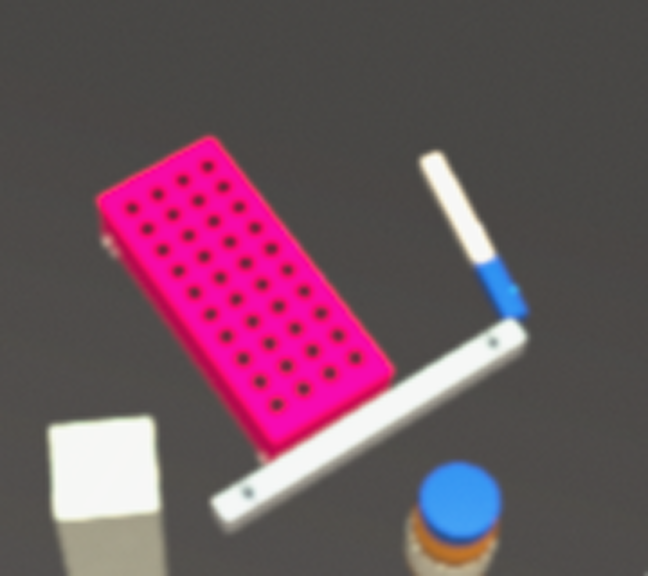

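Run:
```python
from h import *
A=lambda u,v,z:px2w("scene",250+u/3.6,140+v/3.6,z)[:2]
ang=lambda p,q:np.degrees(np.arctan2(*(q-p)[::-1]))
a,b,c,d=A(212,137,.05),A(393,372,.05),A(98,200,.05),A(268,446,.05)
s,t=A(211,500,.022),A(514,318,.022)
print("long",ang(a,b),ang(c,d),"ends",ang(c,a),ang(d,b),"stop+90",ang(s,t)-90)
n=np.radians(ang(s,t)-90);N=np.array([np.cos(n),np.sin(n)]);Y=np.array([-N[1],N[0]]);m=(s+t)/2
print([( (p-m)@N,(p-m)@Y) for p in(b,d)])
# wells rows (z .05)
print("wells",ang(A(132,208,.05),A(277,405,.05)),ang(A(207,167,.05),A(355,358,.05)))
```

```text
long 86.55538487154318 85.69253305168637 ends 177.32717903090307 176.31149801774646 stop+90 86.53510613079865
[(np.float64(0.0001773759880152495), np.float64(0.016917796313519473)), (np.float64(-0.00016653666603403967), np.float64(-0.07120353026889953))]
wells 86.91785779242748 87.03077024182656
```

Flush within 1 mm, square within about 1°, and about 27 mm off the bar's middle (limit 67). Handing in.

```bash
python3 -c "
from plant import r
print(r.hand_in())"
```

```text
the job is handed in; nothing more can be done
None
```

I tipped the pink rack over towards the stop with the fingers. Then I pushed it along the bench by its trailing end until the force rose to 30 N against the stop. I backed the arm off clear and handed the job in at about 8.4 s; no verdict was reported.

My last check, measured in the final scene picture:
- **Position:** the rack lies wells up, its leading end within about 1 mm of the stop's face and about 27 mm off the bar's middle.
- **Squareness:** within about 1°. The separate edge and well-row readings differed from each other by up to 1.3°.
- **Other items:** the jar, carton and marker look unmoved in the picture; I did not measure them again.

No check failed.

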